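# Clip the mould to its fence, draw the core rod and hold it

### The arm

A 6-joint arm with a two-finger parallel gripper is mounted at the origin on the work surface. World frame = base frame: x ahead of the robot, y to its left, z up, the work surface at z = 0. Lengths are in m, angles in rad, forces in N, time in s.
With the tool pointing down it reaches from about 0.25 to 0.8 m from the base axis. Payload 3.9 kg.
Tool frame: the origin (TCP) lies midway between the tips of the shut fingers; the grasp point (between the pads) lies 19 mm behind it (env.grasp_offset is the distance from the TCP to the grasp point, in m); z points along the fingers, y is the direction in which the jaws open and shut (so a half turn about z gives the same grasp; the last joint's range is limited). The gripper opens to 85 mm and grips with 20 to 120 N. Pads are 22 mm wide; open, the fingers measure 114 mm over their backs; the gripper's body (76 mm by 85 mm) begins 54 mm behind the grasp point. The pads swing forward as they close: fully open they stand 13 mm farther back than shut.
Start: joints at [-1.129, 0.26, -0.138, 1.173, 0, 1.571], TCP at [0.224, -0.475, 0.231] pointing down, gripper open.
Joint ranges: [-2.78, 2.78], [-0.83, 1.72], [-1.28, 1.37], [-1.9, 2.12], [-1.57, 1.48], [-3.14, 3.14]. Speed limits (rad/s): [2.57, 2.57, 3.14, 3.14, 3.14, 3.14].

### API

Orientations are given as a 3x3 rotation matrix whose columns are the frame's x, y, z axes.
In Python, from plant import env, imaging, job, finder gives the robot as it stands.
- The arm moves only by the tool move_arm, never from a script. Its argument "deltas" is a list of rows, each an object with "grip": the opening, from 0 (shut) to 1 (fully open); "travel": the shift along the world's x, y, z in cm, a list of three; "yaw": the turn about the world's z in degrees. A call has 1 to 12 rows; each row is the pose to reach, as a shift and turn from the pose commanded when the call began; what a row does not reach only later rows make up. A row lasts 1/12 s, in which the tool goes at most 41.7 mm and 7.16 degrees, less where a joint would pass 70% of its speed; a pose out of reach is approached as far as the arm can. A call with a gripper value outside its range is refused whole. The fingers move at their own pace and stop on an object; "newtons" is the grip in N (left out, the last holds). Time passes only in rows, so rows that repeat a pose let the fingers close. It gives the time, the measured TCP pose, the force and the opening at its end, in the units of the state.
- env.sense(): the state, without advancing time (a new reading comes with each control period).
- imaging.get_image(name): name is "side" or "top"; returns a dict with "img" (400x640x3 uint8, red, green, blue), "z_map" (400x640 float32, m along the optical axis (not along the pixel's ray), 0 where there is no reading), "K" (3x3 intrinsics, pixels), "k1" (the pictures are not rectified: a ray, as slopes to the right and down, at radius r is drawn at 1 + k1 r^2 times it, then the intrinsics apply), "R" (3x3) and "t" (3): a world point X has camera coordinates R X + t. Camera axes: x right, y down, z forward; pixel columns grow to the right and rows downward; lengths in m; the calibration is good to about 2 mm. A picture is of the moment at which its call begins.
- job.sign_off(): hands the job in, once; it reports no verdict.
Trained networks look in the newest picture that a camera, given by its name, has taken for a name from the list of things; names that differ only in an ending like _2 or _b are one class to them, and where a whole thing is asked for, a point or a joint stands for the part that bears it (a point fixed in the world has none). Each returns a list of dicts, best first, with "confidence" (0 to 1); they miss things now and then, are a little off and sometimes report something else, mostly with a low value. They report only what shows in the picture. A call takes as long as a camera call. They do not tell look-alikes from the thing itself.
- finder.boxes_of(camera, thing): "bbox" ([left, top, right, bottom] in pixels, round what is visible of it).
- finder.spot_point(camera, thing): "at" ([column, row] in pixels: a listed point, or the origin of a listed thing).
The state is a dict: "time_s": time; "qpos": joint angles; "qd": joint speeds; "tau": joint torques, N m; "eef_pos": TCP position; "tcp_rot": TCP orientation; "contact_force": force on the tool from outside, world axes, zero at the start; "wrist_torque": the same for the moment, N m; "finger_gap": opening from 0.0 (shut) to 1.0 (fully open).
Only numpy, scipy, OpenCV 4.12 (cv2) and the standard library are available. Lean on these libraries where they do the work, as an engineer would, in place of code of your own. Each camera call takes 0.05 s, during which the arm holds its last target.

### The job

Squeeze the orange spring clip open and let it close over the upright edge at the yellow mark, so that it clamps the mould's wall to the steel fence. Then take the core rod by its green head and draw it straight up out of its bore, without forcing it sideways, until the whole red band is showing above the guide block while the black foot is still hidden inside, and finish holding it there, not letting go. Leave the mug, the brush and the loose agate slice alone.

Things in the scene. Friction and masses are not known exactly. Their poses are not given: they have to be found in the camera images.
- mould: Fixed plywood mould, 120 x 150 mm, with teal agate casting, standing left or right, turned up to 0.4 rad. Origin on the bench on the vertical bore axis; +y points from the bore to the wall that takes the clip, x runs along that wall. An aluminium guide block (48 x 48, 85 mm tall) holds the bore. Casting top 43 mm, other walls 60 mm above the bench.
- mark (a point): Middle of the top of the upright edge (plywood wall with steel fence behind it) that takes the clip: yellow mark 30 mm long. The edge is 10 mm thick along y, 120 mm long along x, its top 70 mm above the bench; this point is at mould x 0, y 85, z 70 mm. Axes as the mould's.
- bore_mouth (a point): Centre of the bore's mouth, in the top of the guide block, 85 mm above the bench. The bore is 17 mm wide and 80 mm deep, with a floor.
- clip_grip (a point): Orange cross-action spring clip (180 g, loose) standing upright on its closed jaws. Point midway between its two black flat handle paddles (28 mm along x, 24 mm tall), 80 mm above the jaw tips. Handles and jaws move along its y. 55 mm over the paddles at rest, 33 mm at the stop; squeezing them opens the jaws: 7 N to start, 12 N to the stop. Grip 20 to 30 N holds it open.
- clip_jaws (a point): Middle between the clip's jaw tips, 80 mm below clip_grip (also when open). Each jaw is 28 mm wide along x, 10 mm thick, 28 mm tall; fully open they are 26 mm apart inside, 46 mm outside. Up to 36 mm of an edge fits between tips and housing; 12 to 25 mm is good. Axes as clip_grip.
- clip_left (a joint): How far each jaw has opened, m: 0 at rest (jaws 4 mm apart), 0.003 when clamped on the 10 mm edge, 0.011 fully open.
- rod_head (a point): Centre of the green grip head (24 mm thick, 40 mm tall) of the core rod, at the start 145 mm above the bench. The rod is 16 mm thick, 160 mm long with its head, 0.2 to 0.42 kg, loose and resting on the bore's floor; its z axis points up along the rod.
- rod_foot (a point): Lower end of the rod, 140 mm below rod_head, at the start 80 mm below bore_mouth. Up from the foot the rod is black for 0 to 25 mm, steel to 40, red 40 to 55, steel to 120 mm, then the green head. The red band is wholly out after a pull of 40 mm, the black foot begins to show after 55 mm.
- mug: White mug, 80 mm across, 75 mm tall, on the far side. Leave it alone.
- brush: Flat brush with a wooden handle lying on the far side. Leave it alone.
- slice: Loose round agate slice, 84 mm across, 10 mm thick, near the robot. Leave it alone.
Mind the look-alikes: they are no part of the job. Of the things shaped like the part that bears clip_grip, the orange one is meant. What is shaped like the part that bears rod_head but pink is not meant.

How it is judged:
On the way, in this order (a step that is already met when the one before it is completed fails the run):
1. the clip is clamped over the upright edge at the yellow mark and let go, the rod still fully in (z of clip_jaws in the frame of mark between -0.032 and -0.006 m and x of clip_jaws in the frame of mark between -0.022 and 0.022 m and y of clip_jaws in the frame of mark between -0.01 and 0.01 m and value of joint clip_left above 0.0015 m and contact force between the fingers and clip below 0.1 N and distance between rod_foot and bore_mouth above 0.07 m), for 0.2 s.
2. the rod is drawn until the red band shows, the black foot still inside (z of rod_foot in the frame of bore_mouth between -0.042 and -0.023 m and contact force between the fingers and rod above 1 N), for 0.3 s.
At the end, for the whole second after the job is handed in: The clip, let go, clamps the edge within 22 mm of the mark along it, jaw tips 6 to 32 mm below its top. The rod, gripped, upright (0.08 rad), at rest, has its foot 23 to 42 mm below the bore mouth (red band out, black foot in) and presses on the bore with less than 20 N (all of step 2 and z of clip_jaws in the frame of mark between -0.032 and -0.006 m and x of clip_jaws in the frame of mark between -0.022 and 0.022 m and y of clip_jaws in the frame of mark between -0.01 and 0.01 m and value of joint clip_left above 0.0015 m and contact force between the fingers and clip below 0.1 N and contact force between clip and mould above 3 N and horizontal distance between rod_foot and bore_mouth below 0.004 m and angle between rod_foot's own z axis and vertical below 0.08 rad and linear speed of rod below 0.01 m/s and contact force between rod and mould below 20 N); the arm keeps its last pose, push and grip.
It fails at once if the rod was forced against its bore with more than 45 N (contact force between rod and mould above 45 N).
It fails at once if the rod was pulled right out (z of rod_foot in the frame of bore_mouth above -0.003 m).
It fails at once if the mug was disturbed (distance of mug from where it was at the start of the episode above 0.03 m).
It fails at once if the brush was disturbed (distance of brush from where it was at the start of the episode above 0.03 m).
It fails at once if the agate slice was disturbed (distance of slice from where it was at the start of the episode above 0.03 m).
It also fails if it takes over 58 s, if anything falls off the work surface, if the arm or the gripper's body presses on something with over 40 N, if the wrist force passes 120 N, or if a joint passes its speed limit or range.

## Working session

There is one attempt and no reset: what is moved stays moved. The work goes in short steps, Python scripts to look and compute and a tool call to move; the robot and the scene stay as the last step left them, time stands still between calls to the robot, and variables do not carry over. Pictures are saved under pics/ and viewed, and the job is handed in when it is done.

Besides the shell and the picture viewer there is one more tool, called after "Emit:" in YAML: its name, and indented under it one key for each argument. move_arm: Moves the arm, as the interface text tells. Its arguments: {"type":"object","properties":{"deltas":{"type":"array","items":{"type":"object","properties":{"grip":{"type":"number"},"travel":{"type":"array","items":{"type":"number"}},"yaw":{"type":"number"}}}},"newtons":{"type":"number"}},"required":["deltas"]}

```bash
ls; mkdir -p pics; cat > h.py <<'E'
import numpy as np, cv2
from plant import env, imaging, job, finder
def ray(c,uv):
    K=c["K"];x=(uv[0]-K[0,2])/K[0,0];y=(uv[1]-K[1,2])/K[1,1]
    r=np.hypot(x,y);s=r
    for _ in range(30): s=r/(1+c["k1"]*s*s)
    f=s/r if r>0 else 1
    return np.array([x*f,y*f,1])
def at_depth(c,uv,z): return c["R"].T@(ray(c,uv)*z-c["t"])
def at_height(c,uv,h):
    o=-c["R"].T@c["t"];d=c["R"].T@ray(c,uv);return o+d*(h-o[2])/d[2]
def proj(c,X):
    p=c["R"]@np.asarray(X)+c["t"];x,y=p[0]/p[2],p[1]/p[2];f=1+c["k1"]*(x*x+y*y)
    return np.array([c["K"][0,0]*x*f+c["K"][0,2],c["K"][1,1]*y*f+c["K"][1,2]])
def cloud(c):
    # undistort whole grid
    h,w=c["z_map"].shape
    u,v=np.meshgrid(np.arange(w),np.arange(h));K=c["K"]
    x=(u-K[0,2])/K[0,0];y=(v-K[1,2])/K[1,1];r=np.hypot(x,y);s=r.copy()
    for _ in range(30): s=r/(1+c["k1"]*s*s)
    f=np.where(r>0,s/np.maximum(r,1e-9),1);z=c["z_map"]
    P=np.stack([x*f*z,y*f*z,z],-1)-c["t"]
    return P@c["R"]
def save(c,n): cv2.imwrite("pics/"+n,c["img"][:,:,::-1])
E
python3 - <<'E'
from h import *
for n in("side","top"):
    c=imaging.get_image(n);save(c,n+"0.png");print(n,c["K"].tolist(),c["k1"],(-c["R"].T@c["t"]).round(3))
    for t in("mould","clip_grip","rod_head","mug","brush","slice"):
        for b in finder.boxes_of(n,t): print(t,np.round(b["bbox"]),round(b["confidence"],2))
    for t in("mark","bore_mouth","clip_grip","clip_jaws","rod_head","rod_foot"):
        for b in finder.spot_point(n,t): print(t,np.round(b["at"],1),round(b["confidence"],2))
s=env.sense();print(s["time_s"],s["eef_pos"],s["tcp_rot"],s["finger_gap"],env.grasp_offset)
E
```

```text
pics
side [[372.2405646807675, 0.0, 323.3581496217611], [0.0, 372.2405646807675, 193.6620258002144], [0.0, 0.0, 1.0]] -0.07538676059019117 [ 0.235 -0.384  0.587]
mould [319. 228. 445. 358.] 0.65
mould [409. 217. 489. 260.] 0.53
clip_grip [256. 197. 286. 246.] 0.72
clip_grip [268. 171. 300. 213.] 0.58
clip_grip [271. 173. 295. 214.] 0.54
clip_grip [321. 230. 445. 356.] 0.48
rod_head [270. 174. 294. 215.] 0.69
rod_head [329. 276. 346. 345.] 0.64
rod_head [387. 235. 407. 275.] 0.63
rod_head [317. 230. 446. 359.] 0.57
mug [329. 143. 374. 183.] 0.87
brush [406. 219. 491. 260.] 0.93
slice [225. 280. 272. 324.] 0.92
mark [357.3 249.3] 0.76
mark [385.5 302.2] 0.56
clip_grip [270.5 207.1] 0.61
clip_grip [282.4 184. ] 0.55
clip_jaws [288.7 212. ] 0.94
clip_jaws [275.9 238.6] 0.93
rod_head [339.9 290.3] 0.71
rod_head [398.1 253. ] 0.62
rod_foot [332.9 337.5] 0.8
rod_foot [383.5 302.1] 0.29
top [[405.2248751217957, 0.0, 323.06803636288544], [0.0, 405.2248751217957, 193.2083691036236], [0.0, 0.0, 1.0]] -0.058087472481015985 [0.529 0.001 0.887]
mould [378. 172. 460. 250.] 0.61
clip_grip [263. 199. 290. 221.] 0.58
rod_head [425. 201. 450. 218.] 0.67
mug [251.  82. 304. 129.] 0.63
mug [398.  75. 432. 163.] 0.5
brush [395.  75. 431. 163.] 0.58
slice [329. 286. 368. 325.] 0.64
slice [431. 203. 450. 218.] 0.55
mark [386.1 210.3] 0.72
bore_mouth [429.1 211.7] 0.8
clip_grip [276.3 205.4] 0.69
clip_grip [304.9 240.4] 0.67
clip_grip [282.  209.6] 0.32
clip_jaws [280.4 208.7] 0.75
clip_jaws [303.9 237.9] 0.51
rod_head [428.5 212.5] 0.7
rod_head [430.2 278.9] 0.68
rod_head [437.5 210. ] 0.49
rod_foot [419.2 271.4] 0.84
1.3 [ 0.22449227 -0.47458827  0.23130488] [[ 9.03973610e-01  4.27588248e-01  4.88985415e-05]
 [ 4.27588248e-01 -9.03973612e-01  6.96205320e-06]
 [ 4.71798833e-05  1.46149293e-05 -9.99999999e-01]] 1.0011537402427877 0.0187
```

```bash
python3 - <<'E'
import cv2
for n in("side","top"):
    i=cv2.imread(f"pics/{n}0.png")
    a=i[120:380,210:510] if n=="side" else i[60:340,220:480]
    cv2.imwrite(f"pics/{n}0z.png",cv2.resize(a,None,fx=2.1,fy=2.1,interpolation=cv2.INTER_CUBIC))
E
```

```text
(no output)
```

View pics/side0z.png

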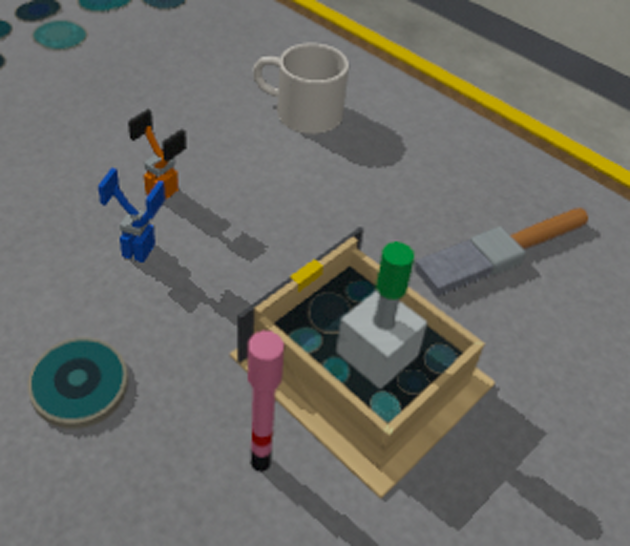

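View pics/top0z.png

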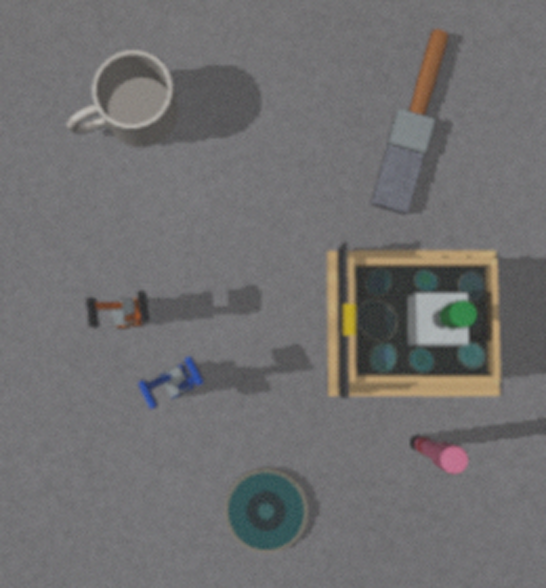

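The side view shows the orange clip at about (277,195) with the blue clip in front of it. The mould, with the green rod head, is at about (398,250), and the pink look-alike is at (335,310). Top view agrees, and shows the mould's marked wall facing the clips. Next I'll measure positions.

```bash
cat > meas.py <<'E'
from h import *
def run(n):
    c=imaging.get_image(n);P=cloud(c);hsv=cv2.cvtColor(c["img"],cv2.COLOR_RGB2HSV)
    H,S,V=[hsv[...,i].astype(int) for i in range(3)];ok=c["z_map"]>0
    def st(name,m):
        q=P[m&ok]
        if len(q): print(n,name,len(q),"med",np.median(q,0).round(4),"lo",np.percentile(q,3,0).round(4),"hi",np.percentile(q,97,0).round(4))
    st("green",(H>45)&(H<75)&(S>150)&(P[...,2]>.1))
    st("yellow",(H>22)&(H<32)&(S>170)&(P[...,2]>.055)&(P[...,2]<.085)&(P[...,1]<.05))
    st("orange",(H>4)&(H<18)&(S>150)&(P[...,1]>0.05)&(P[...,2]>.008))
    return c,P,H,S,V
E
python3 - <<'E'
from meas import *
for n in("side","top"):
    c,P,H,S,V=run(n);ok=c["z_map"]>0
    dark=(V<60)&ok&(P[...,2]>.062)&(P[...,2]<.1)&(P[...,1]>.05)
    pts=P[dark];print("paddles",len(pts));
    lab=cv2.connectedComponents(dark.astype(np.uint8))
    for k in range(1,lab[0]):
        q=P[lab[1]==k]
        if len(q)>8: print(len(q),np.median(q,0).round(4),q.min(0).round(3),q.max(0).round(3))
    # guide block top
    m=ok&(abs(P[...,2]-.085)<.004)&(S<40)&(P[...,1]<0)
    q=P[m];
    if len(q)>10: print("block",len(q),q.min(0).round(4),q.max(0).round(4),np.median(q,0), cv2.minAreaRect((q[:,:2]*1000).astype(np.float32)))
    # edge top
    m=ok&(abs(P[...,2]-.07)<.005)&(P[...,1]<0.03)&(P[...,1]>-.2)
    q=P[m]; print("z70",len(q),cv2.minAreaRect((q[:,:2]*1000).astype(np.float32)))
    m=ok&(abs(P[...,2]-.06)<.004)&(P[...,1]<0.0)&(P[...,1]>-.3)&(H>8)&(H<25)&(S>60)
    q=P[m]; print("z60",len(q),cv2.minAreaRect((q[:,:2]*1000).astype(np.float32)))
E
```

```text
side green 348 med [ 0.5646 -0.1835  0.1576] lo [ 0.5599 -0.1909  0.1299] hi [ 0.5788 -0.1719  0.1665]
side yellow 117 med [ 0.5705 -0.098   0.0706] lo [ 0.5571 -0.1007  0.0608] hi [ 0.5853 -0.0905  0.0724]
side orange 179 med [0.5807 0.1221 0.0289] lo [0.5642 0.1096 0.0093] hi [0.5909 0.1491 0.0726]
paddles 201
97 [0.5727 0.1486 0.0843] [0.561 0.146 0.07 ] [0.589 0.152 0.094]
103 [0.5799 0.0998 0.0839] [0.568 0.097 0.069] [0.595 0.105 0.095]
block 659 [ 0.5463 -0.2038  0.081 ] [ 2.2375e+00 -2.0000e-04  8.9000e-02] [ 0.56755872 -0.18237282  0.08536055] ((1394.6873779296875, -155.744140625), (1696.711181640625, 154.7993927001953), 5.340854167938232)
z70 703 ((1149.8741455078125, -86.23152160644531), (2175.3662109375, 222.34567260742188), 0.23009538650512695)
z60 967 ((345.9742431640625, -129.7033233642578), (158.3812255859375, 598.0621337890625), 80.04367065429688)
top green 37 med [ 0.5719 -0.1759  0.1651] lo [ 0.5648 -0.1858  0.1625] hi [ 0.5775 -0.1681  0.167 ]
top yellow 71 med [ 0.5712 -0.0924  0.0701] lo [ 0.5591 -0.0966  0.0673] hi [ 0.5851 -0.0882  0.0724]
top orange 13 med [0.5804 0.1171 0.0601] lo [0.5722 0.1104 0.0364] hi [0.5851 0.1451 0.0712]
paddles 63
31 [0.5807 0.1026 0.0911] [0.569 0.099 0.084] [0.592 0.107 0.095]
32 [0.5746 0.1509 0.0912] [0.564 0.148 0.085] [0.586 0.155 0.094]
block 412 [ 0.549  -0.2017  0.0811] [ 0.5946 -0.1529  0.0885] [ 0.56669318 -0.16962935  0.0847004 ] ((571.806640625, -177.3000946044922), (45.50825119018555, 49.031097412109375), 0.27584248781204224)
z70 399 ((546.5805053710938, -127.73219299316406), (199.8306884765625, 82.89078521728516), 0.43911153078079224)
z60 601 ((571.530029296875, -168.1420440673828), (120.37460327148438, 139.81182861328125), 0.3940517008304596)
```

Emit:
move_arm:
  deltas:
    - {"travel": [3,5,0],"yaw": 7,"grip": 1}
    - {"travel": [6,10,0],"yaw": 14,"grip": 1}
    - {"travel": [9,15,0],"yaw": 21,"grip": 1}
    - {"travel": [12,20,0],"yaw": 28,"grip": 1}
    - {"travel": [15,25,0],"yaw": 35,"grip": 1}
    - {"travel": [18,30,0],"yaw": 42,"grip": 1}
    - {"travel": [21,35,0],"yaw": 49,"grip": 1}
    - {"travel": [24,40,0],"yaw": 56,"grip": 1}
    - {"travel": [27,45,0],"yaw": 63,"grip": 1}
    - {"travel": [30,50,0],"yaw": 70,"grip": 1}
    - {"travel": [33,55,0],"yaw": 77,"grip": 1}
    - {"travel": [35.2,60,0],"yaw": 84,"grip": 1}

```text
time_s: 2.4
eef_pos: [0.4816, -0.0432, 0.2316]
tcp_rot: [[-0.337, 0.942, 0.001], [0.942, 0.337, -0.0], [-0.001, 0.001, -1.0]]
contact_force: [-0.1, -0.9, 0.3]
finger_gap: 1.002
```

Emit:
move_arm:
  deltas:
    - {"travel": [0,0,0],"yaw": 7,"grip": 1}
    - {"travel": [0,0,0],"yaw": 14,"grip": 1}
    - {"travel": [0,0,0],"yaw": 21,"grip": 1}
    - {"travel": [0,0,0],"yaw": 28,"grip": 1}
    - {"travel": [0,0,0],"yaw": 35,"grip": 1}
    - {"travel": [0,0,0],"yaw": 42,"grip": 1}
    - {"travel": [0,0,0],"yaw": 49,"grip": 1}
    - {"travel": [0,0,0],"yaw": 56,"grip": 1}
    - {"travel": [0,0,0],"yaw": 63,"grip": 1}
    - {"travel": [0,0,0],"yaw": 70,"grip": 1}
    - {"travel": [0,0,0],"yaw": 77,"grip": 1}
    - {"travel": [0,0,0],"yaw": 78.7,"grip": 1}

```text
time_s: 3.4
eef_pos: [0.4807, -0.0452, 0.2314]
tcp_rot: [[-0.99, -0.144, 0.0], [-0.144, 0.99, -0.0], [-0.0, -0.0, -1.0]]
contact_force: [-0.6, 0.2, 0.4]
finger_gap: 1.002
```

Emit:
move_arm:
  deltas:
    - {"travel": [2,3.5,0],"grip": 1}
    - {"travel": [4,7,0],"grip": 1}
    - {"travel": [6,10.5,0],"grip": 1}
    - {"travel": [8,14,0],"grip": 1}
    - {"travel": [9.6,17.1,0],"grip": 1}
    - {"travel": [9.6,17.1,-3],"grip": 1}
    - {"travel": [9.6,17.1,-6],"grip": 1}
    - {"travel": [9.6,17.1,-9],"grip": 1}
    - {"travel": [9.6,17.1,-11],"grip": 1}
    - {"travel": [9.6,17.1,-11],"grip": 1}

```text
validation failed for argument at $.de...
```

```bash
python3 - <<'E'
from h import *
for n in("side","top"):
    c=imaging.get_image(n);i=c["img"][:,:,::-1]
    a=i[100:280,190:380] if n=="side" else i[150:270,200:360]
    cv2.imwrite(f"pics/{n}1.png",cv2.resize(a,None,fx=3,fy=3,interpolation=cv2.INTER_CUBIC))
s=env.sense();print(s["qpos"],s["eef_pos"])
E
```

```text
[-9.38412047e-02  1.87876035e-01 -2.34140516e-01  1.14868527e+00
  2.82306443e-05 -2.33391859e-01] [ 0.48067963 -0.04523135  0.2313461 ]
```

View pics/side1.png

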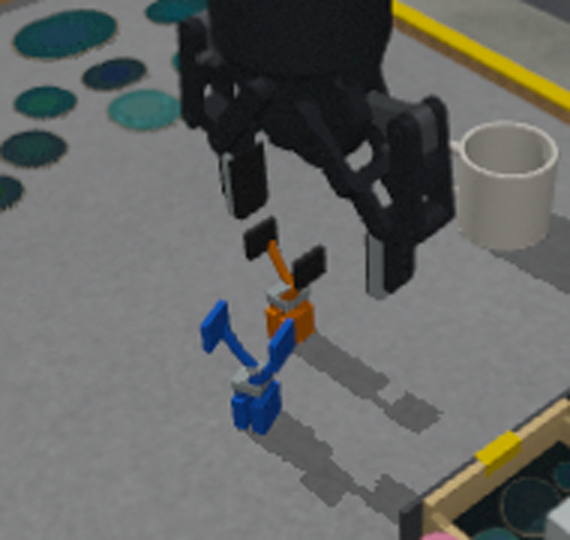

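View pics/top1.png

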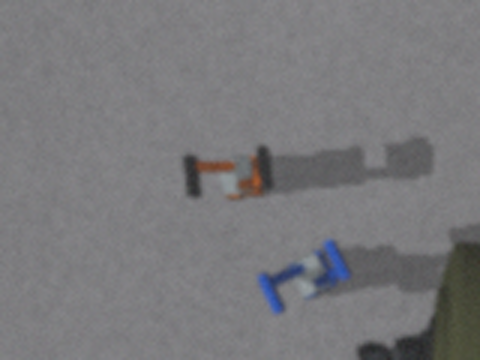

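The clip is untouched; the arm is still short of it because the move was refused for lacking yaw. I'll resend it with yaw.

Emit:
move_arm:
  deltas:
    - {"travel": [2,3.5,0],"yaw": 0,"grip": 1}
    - {"travel": [4,7,0],"yaw": 0,"grip": 1}
    - {"travel": [6,10.5,0],"yaw": 0,"grip": 1}
    - {"travel": [8,14,0],"yaw": 0,"grip": 1}
    - {"travel": [9.6,17.1,0],"yaw": 0,"grip": 1}
    - {"travel": [9.6,17.1,-3],"yaw": 0,"grip": 1}
    - {"travel": [9.6,17.1,-6],"yaw": 0,"grip": 1}
    - {"travel": [9.6,17.1,-9],"yaw": 0,"grip": 1}
    - {"travel": [9.6,17.1,-11],"yaw": 0,"grip": 1}
    - {"travel": [9.6,17.1,-11],"yaw": 0,"grip": 1}
    - {"travel": [9.6,17.1,-11],"yaw": 0,"grip": 1}

```text
time_s: 4.42
eef_pos: [0.5757, 0.1256, 0.1204]
tcp_rot: [[-0.99, -0.139, -0.003], [-0.139, 0.99, -0.001], [0.003, -0.0, -1.0]]
contact_force: [1.3, 0.1, 0.7]
finger_gap: 1.001
```

```bash
python3 - <<'E'
from h import *
for n in("side",):
    c=imaging.get_image(n);i=c["img"][:,:,::-1]
    a=i[100:280,190:380]
    cv2.imwrite(f"pics/{n}2.png",cv2.resize(a,None,fx=3,fy=3,interpolation=cv2.INTER_CUBIC))
s=env.sense();print(s["qpos"],s["eef_pos"])
E
```

```text
[ 2.14663434e-01  4.34137773e-01 -1.70538593e-01  9.65721657e-01
  3.74337565e-05  7.54389773e-02] [0.57706624 0.12582577 0.12197258]
```

View pics/side2.png

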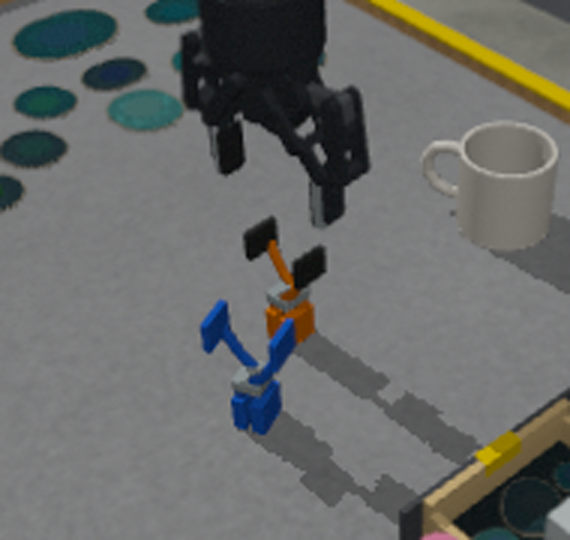

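The fingers straddle the orange clip, with the paddles at about (260,240) and (310,265) in the crop. Next I descend and squeeze.

Emit:
move_arm:
  newtons: 25
  deltas:
    - {"travel": [0,0,-2.5],"yaw": 0,"grip": 1}
    - {"travel": [0,0,-5],"yaw": 0,"grip": 1}
    - {"travel": [0,0,-6.5],"yaw": 0,"grip": 1}
    - {"travel": [0,0,-6.5],"yaw": 0,"grip": 1}
    - {"travel": [0,0,-6.5],"yaw": 0,"grip": 0.3}
    - {"travel": [0,0,-6.5],"yaw": 0,"grip": 0.3}
    - {"travel": [0,0,-6.5],"yaw": 0,"grip": 0.3}
    - {"travel": [0,0,-6.5],"yaw": 0,"grip": 0.3}
    - {"travel": [0,0,-6.5],"yaw": 0,"grip": 0.3}
    - {"travel": [0,0,-6.5],"yaw": 0,"grip": 0.3}
    - {"travel": [0,0,-6.5],"yaw": 0,"grip": 0.3}
    - {"travel": [0,0,-6.5],"yaw": 0,"grip": 0.3}

```text
time_s: 5.47
eef_pos: [0.581, 0.1288, 0.0616]
tcp_rot: [[-0.99, -0.141, 0.01], [-0.14, 0.99, 0.007], [-0.011, 0.005, -1.0]]
contact_force: [-1.6, 4.8, 13.4]
finger_gap: 0.379
```

```bash
python3 - <<'E'
from h import *
for n in("side",):
    c=imaging.get_image(n);i=c["img"][:,:,::-1]
    a=i[100:280,190:380]
    cv2.imwrite(f"pics/{n}3.png",cv2.resize(a,None,fx=3,fy=3,interpolation=cv2.INTER_CUBIC))
s=env.sense();print(s["finger_gap"],s["eef_pos"],s["contact_force"])
E
```

```text
0.38389278001607247 [0.58103315 0.1288495  0.06157695] [-1.08801525  4.51936119 13.63317997]
```

View pics/side3.png

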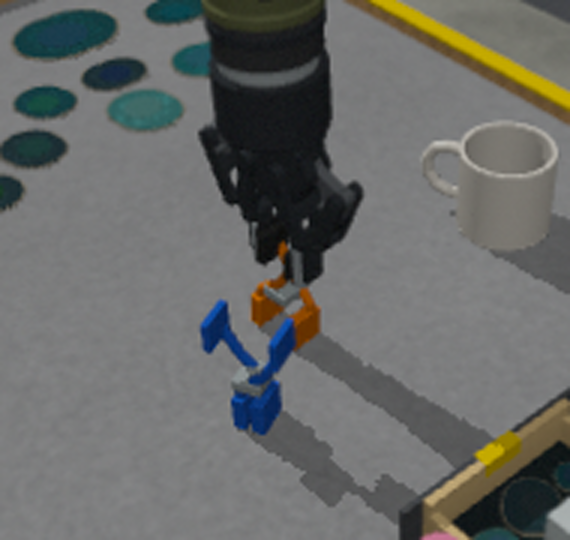

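The clip is squeezed to its stop (gap 0.38 ≈ 32.6 mm) and the jaws are open. Next I lift it.

Emit:
move_arm:
  deltas:
    - {"travel": [0,0,1],"yaw": 0,"grip": 0.3}
    - {"travel": [0,0,3],"yaw": 0,"grip": 0.3}
    - {"travel": [0,0,6],"yaw": 0,"grip": 0.3}
    - {"travel": [0,0,9],"yaw": 0,"grip": 0.3}
    - {"travel": [0,0,11],"yaw": -2,"grip": 0.3}
    - {"travel": [0,-3,12],"yaw": -5,"grip": 0.3}
    - {"travel": [0,-6,12],"yaw": -8,"grip": 0.3}
    - {"travel": [0,-9,12],"yaw": -8,"grip": 0.3}
    - {"travel": [0,-12,12],"yaw": -8,"grip": 0.3}
    - {"travel": [0,-14,12],"yaw": -8,"grip": 0.3}
    - {"travel": [0,-14,12],"yaw": -8,"grip": 0.3}
    - {"travel": [0,-14,12],"yaw": -8,"grip": 0.3}

```text
time_s: 6.52
eef_pos: [0.5766, -0.0154, 0.1772]
tcp_rot: [[-1.0, 0.002, 0.001], [0.002, 1.0, 0.0], [-0.001, 0.0, -1.0]]
contact_force: [-1.3, 0.1, -1.9]
finger_gap: 0.376
```

```bash
cat > look.py <<'E'
from meas import *
import sys
k=sys.argv[1]
for n in("side","top"):
    c,P,H,S,V=run(n)
    m=(H>4)&(H<18)&(S>150)&(P[...,1]>-.14)&(P[...,1]<.16)&(P[...,2]>.03)&(c["z_map"]>0)
    ys,xs=np.nonzero(m)
    i=c["img"][:,:,::-1];cy,cx=(220,360) if n=="side" else (210,370)
    a=i[cy-100:cy+100,cx-120:cx+120];cv2.imwrite(f"pics/{n}{k}.png",cv2.resize(a,None,fx=3,fy=3,interpolation=cv2.INTER_CUBIC))
s=env.sense();print(s["time_s"],s["finger_gap"],s["eef_pos"].round(4),s["contact_force"].round(2),s["tcp_rot"][:,1].round(3))
E
python3 look.py 4
```

```text
side green 350 med [ 0.5644 -0.1834  0.1572] lo [ 0.5603 -0.1908  0.13  ] hi [ 0.5787 -0.1721  0.1666]
side yellow 116 med [ 0.5715 -0.0983  0.0704] lo [ 0.5574 -0.1007  0.0607] hi [ 0.5858 -0.0903  0.0726]
side orange 2 med [0.3675 0.7966 0.0198] lo [0.3633 0.7965 0.0198] hi [0.3718 0.7968 0.0198]
6.6167 0.37531285076131043 [ 0.5767 -0.0139  0.1768] [-0.24  0.17 -2.12] [-0.  1.  0.]
```

View pics/side4.png

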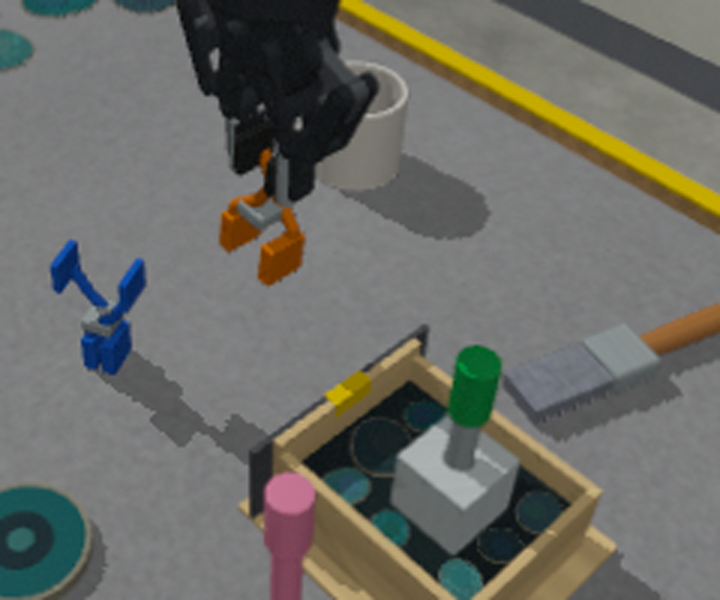

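View pics/top4.png

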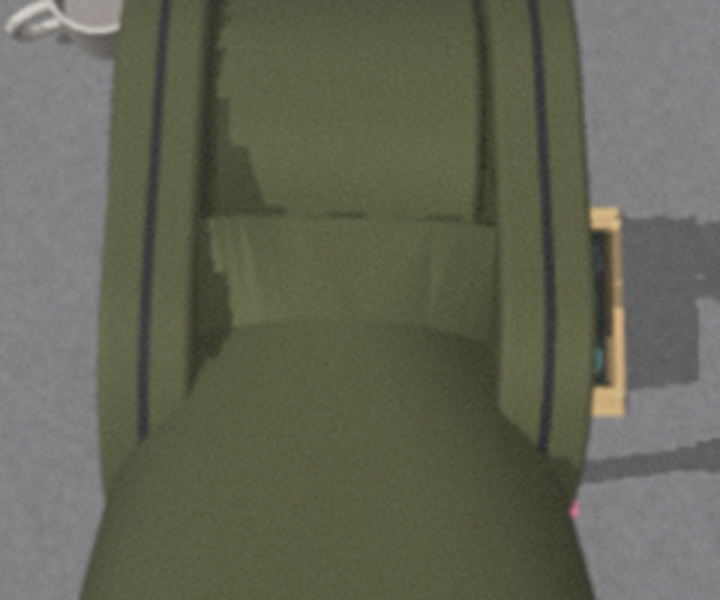

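```bash
python3 - <<'E'
from meas import *
c,P,H,S,V=run("side");ok=c["z_map"]>0
m=((H>4)&(H<18)&(S>150)&ok&(P[...,1]>-.12)&(P[...,1]<.08)&(P[...,2]>.08)&(P[...,0]>.5)&(P[...,0]<.65)).astype(np.uint8)
k,l=cv2.connectedComponents(m)
for j in range(1,k):
    q=P[l==j]
    if len(q)>10: print(len(q),np.median(q,0).round(4),np.percentile(q,3,0).round(4),np.percentile(q,97,0).round(4))
print(env.sense()["eef_pos"])
E
```

```text
side green 350 med [ 0.5644 -0.1835  0.1572] lo [ 0.5601 -0.1908  0.1297] hi [ 0.5786 -0.172   0.1666]
side yellow 116 med [ 0.5716 -0.0982  0.0706] lo [ 0.5572 -0.1007  0.0611] hi [ 0.5857 -0.0905  0.0724]
side orange 2 med [0.3677 0.7985 0.0189] lo [0.3634 0.7984 0.0188] hi [0.372  0.7985 0.019 ]
25 [ 0.5806 -0.0048  0.1894] [ 0.5634 -0.0266  0.18  ] [ 0.5861 -0.0027  0.2068]
158 [0.5658 0.0036 0.1388] [ 0.5609 -0.0216  0.1217] [0.5797 0.0115 0.1795]
216 [ 0.5731 -0.0319  0.139 ] [ 0.5609 -0.0339  0.119 ] [ 0.5859 -0.0241  0.1587]
[ 0.57670123 -0.01350222  0.17673012]
```

```bash
python3 - <<'E'
from meas import *
c=imaging.get_image("side");P=cloud(c);hsv=cv2.cvtColor(c["img"],cv2.COLOR_RGB2HSV);H,S,V=[hsv[...,i].astype(int) for i in range(3)];ok=c["z_map"]>0
m=((H>4)&(H<18)&(S>150)&ok&(P[...,1]>-.12)&(P[...,1]<.08)&(P[...,2]>.08)&(P[...,0]>.5)&(P[...,0]<.65))
for lo in np.arange(.115,.165,.005):
    b=m&(P[...,2]>=lo)&(P[...,2]<lo+.005)
    q=P[b]; n=q[q[:,1]<-.02]; f=q[q[:,1]>-.015]
    print(lo.round(3),len(n),np.median(n[:,1]).round(4) if len(n) else 0,n[:,0].min().round(4) if len(n) else 0,n[:,0].max().round(4) if len(n) else 0,"far",len(f),(f[:,1].min().round(4),np.median(f[:,1]).round(4),f[:,1].max().round(4),f[:,0].min().round(4),f[:,0].max().round(4)) if len(f) else 0)
# profile through the edge at x~.571
b=ok&(abs(P[...,0]-.571)<.004)&(P[...,1]<-.075)&(P[...,1]>-.13)&(P[...,2]>.04)
q=P[b];q=q[np.argsort(q[:,1])];print(q[:,1:].round(4).tolist())
# block walls: x min/max of top face
b=ok&(abs(P[...,2]-.085)<.003)&(S<50)&(P[...,1]<-.13)&(P[...,1]>-.23)&(P[...,0]<.65)
q=P[b];print(np.percentile(q,[1,99],axis=0).round(4))
E
```

```text
0.115 15 -0.0308 0.5615 0.5848 far 1 (np.float64(0.0093), np.float64(0.0093), np.float64(0.0093), np.float64(0.5622), np.float64(0.5622))
0.12 22 -0.0316 0.5604 0.5852 far 22 (np.float64(0.0033), np.float64(0.0048), np.float64(0.0116), np.float64(0.5602), np.float64(0.5856))
0.125 29 -0.0319 0.5603 0.5873 far 23 (np.float64(0.0024), np.float64(0.0042), np.float64(0.011), np.float64(0.5612), np.float64(0.582))
0.13 26 -0.0324 0.5608 0.5866 far 19 (np.float64(0.0029), np.float64(0.0041), np.float64(0.0106), np.float64(0.561), np.float64(0.5782))
0.135 27 -0.0325 0.561 0.5859 far 20 (np.float64(0.0022), np.float64(0.0037), np.float64(0.0114), np.float64(0.5611), np.float64(0.5756))
0.14 59 -0.0304 0.5606 0.5877 far 15 (np.float64(0.0019), np.float64(0.0038), np.float64(0.0108), np.float64(0.5613), np.float64(0.5706))
0.145 12 -0.032 0.5621 0.5834 far 17 (np.float64(0.0022), np.float64(0.0059), np.float64(0.011), np.float64(0.5613), np.float64(0.5693))
0.15 12 -0.0291 0.5776 0.5821 far 3 (np.float64(0.003), np.float64(0.0055), np.float64(0.0082), np.float64(0.5642), np.float64(0.5666))
0
[... 2250 characters left out ...]
 0.272], [-0.0799, 0.2728], [-0.0798, 0.2708], [-0.0798, 0.2745], [-0.0797, 0.2744], [-0.0797, 0.2706], [-0.0796, 0.277], [-0.0796, 0.276], [-0.0795, 0.2712], [-0.0794, 0.2768], [-0.0793, 0.272], [-0.0792, 0.2691], [-0.0791, 0.2757], [-0.0791, 0.2747], [-0.079, 0.2793], [-0.0789, 0.2782], [-0.0788, 0.2772], [-0.0785, 0.2674], [-0.0779, 0.2762], [-0.0778, 0.2789], [-0.0777, 0.2649], [-0.0777, 0.2778], [-0.0776, 0.2656], [-0.0773, 0.2634], [-0.077, 0.2624], [-0.077, 0.266], [-0.0769, 0.2651], [-0.0766, 0.2786], [-0.0763, 0.2625], [-0.0759, 0.2788], [-0.0755, 0.2785], [-0.0753, 0.2792], [-0.0752, 0.2594], [-0.0752, 0.28], [-0.0751, 0.2791]]
[[ 0.5469 -0.2031  0.0825]
 [ 0.5945 -0.1564  0.0877]]
```

In the side camera the jaws centre on y −0.0085, tips at 0.118. The edge centre is y −0.095, top 0.071, and x is about 2 mm off. I'll move over the edge and stop above it to check.

Emit:
move_arm:
  deltas:
    - {"travel": [0,-2,0],"yaw": 0,"grip": 0.3}
    - {"travel": [0,-4.5,0],"yaw": 0,"grip": 0.3}
    - {"travel": [-0.2,-7,0],"yaw": 0,"grip": 0.3}
    - {"travel": [-0.2,-8.6,0],"yaw": 0,"grip": 0.3}
    - {"travel": [-0.2,-8.6,-1.5],"yaw": 0,"grip": 0.3}
    - {"travel": [-0.2,-8.6,-3],"yaw": 0,"grip": 0.3}
    - {"travel": [-0.2,-8.6,-3.5],"yaw": 0,"grip": 0.3}
    - {"travel": [-0.2,-8.6,-3.5],"yaw": 0,"grip": 0.3}
    - {"travel": [-0.2,-8.6,-3.5],"yaw": 0,"grip": 0.3}

```text
time_s: 7.47
eef_pos: [0.5746, -0.0994, 0.1413]
tcp_rot: [[-1.0, -0.001, -0.001], [-0.001, 1.0, 0.0], [0.001, 0.0, -1.0]]
contact_force: [0.1, 0.5, -1.2]
finger_gap: 0.376
```

```bash
cat > jaws.py <<'E'
from meas import *
def jaws():
    c=imaging.get_image("side");P=cloud(c);hsv=cv2.cvtColor(c["img"],cv2.COLOR_RGB2HSV);H,S,V=[hsv[...,i].astype(int) for i in range(3)];ok=c["z_map"]>0
    m=((H>4)&(H<18)&(S>165)&ok&(P[...,1]>-.16)&(P[...,1]<-.04)&(P[...,2]>.045)&(P[...,2]<.13)&(P[...,0]>.54)&(P[...,0]<.61)).astype(np.uint8)
    k,l=cv2.connectedComponents(m)
    for j in range(1,k):
        q=P[l==j]
        if len(q)>10: print(len(q),np.median(q,0).round(4),np.percentile(q,3,0).round(4),np.percentile(q,97,0).round(4))
    i=c["img"][:,:,::-1];return c,i
E
python3 - <<'E'
from jaws import *
c,i=jaws();cv2.imwrite("pics/side5.png",cv2.resize(i[130:330,260:460],None,fx=3,fy=3,interpolation=cv2.INTER_CUBIC));s=env.sense();print(s["eef_pos"],s["contact_force"],s["finger_gap"])
E
```

```text
128 [ 0.5631 -0.0815  0.1012] [ 0.5589 -0.0847  0.0857] [ 0.5782 -0.0743  0.1267]
210 [ 0.5715 -0.1173  0.1048] [ 0.5589 -0.1196  0.0828] [ 0.5849 -0.1099  0.1219]
[ 0.57513274 -0.09958433  0.14187916] [ 0.05494203 -0.74476128 -1.14443868] 0.37997929860405955
```

View pics/side5.png

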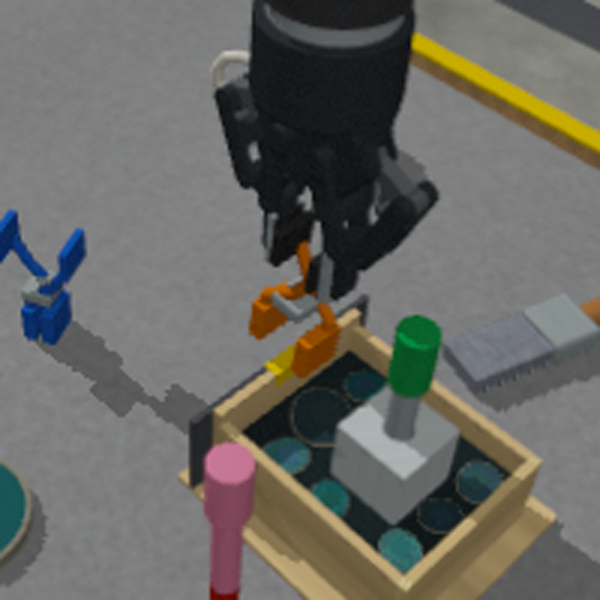

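The jaws straddle the yellow mark, centred at y −0.095 and x 0.572. I'll descend 30 mm.

Emit:
move_arm:
  deltas:
    - {"travel": [0,0,-1],"yaw": 0,"grip": 0.3}
    - {"travel": [0,0,-2],"yaw": 0,"grip": 0.3}
    - {"travel": [0,0,-3],"yaw": 0,"grip": 0.3}
    - {"travel": [0,0,-3],"yaw": 0,"grip": 0.3}
    - {"travel": [0,0,-3],"yaw": 0,"grip": 0.3}

```text
time_s: 7.93
eef_pos: [0.5735, -0.1, 0.11]
tcp_rot: [[-1.0, -0.0, -0.003], [-0.0, 1.0, 0.0], [0.003, 0.0, -1.0]]
contact_force: [0.4, 0.1, -1.1]
finger_gap: 0.379
```

```bash

python3 - <<'E'
from jaws import *
c,i=jaws();cv2.imwrite("pics/side6.png",cv2.resize(i[150:310,290:450],None,fx=3.7,fy=3.7,interpolation=cv2.INTER_CUBIC));s=env.sense();print(s["eef_pos"],s["contact_force"],s["finger_gap"])
E
```

```text
169 [ 0.5632 -0.0837  0.0871] [ 0.5577 -0.107   0.0576] [ 0.5803 -0.0749  0.1238]
207 [ 0.5696 -0.1176  0.073 ] [ 0.5579 -0.1203  0.0519] [ 0.5844 -0.1099  0.0901]
[ 0.57420668 -0.10014493  0.11073407] [ 0.30489589  0.17917096 -1.64907769] 0.37568011955833436
```

View pics/side6.png

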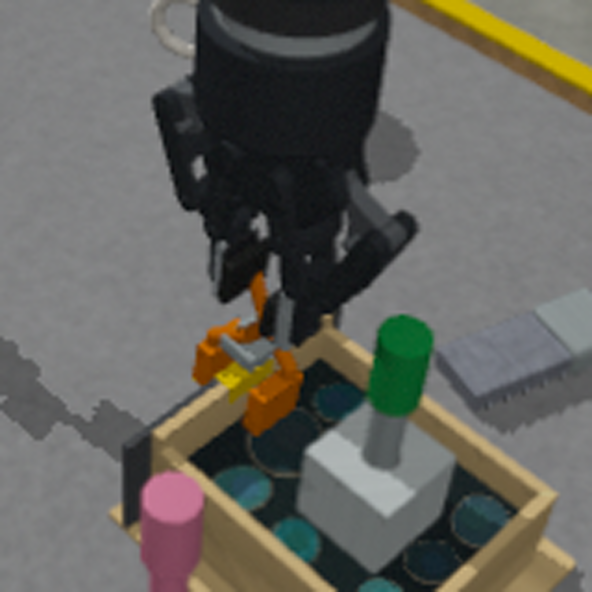

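The edge sits between the jaws with no contact force. I'll open the fingers, re-centring as the clip rights itself.

Emit:
move_arm:
  deltas:
    - {"travel": [0,0,0],"yaw": 0,"grip": 0.6}
    - {"travel": [0,0.2,0],"yaw": 0,"grip": 0.65}
    - {"travel": [0,0.4,0],"yaw": 0,"grip": 0.75}
    - {"travel": [0,0.7,0],"yaw": 0,"grip": 0.85}
    - {"travel": [0,0.8,0],"yaw": 0,"grip": 0.9}
    - {"travel": [0,0.8,0],"yaw": 0,"grip": 0.9}
    - {"travel": [0,0.8,0],"yaw": 0,"grip": 0.9}
    - {"travel": [0,0.8,0],"yaw": 0,"grip": 0.9}

```text
time_s: 8.65
eef_pos: [0.5748, -0.0923, 0.1115]
tcp_rot: [[-1.0, -0.0, 0.0], [-0.0, 1.0, -0.0], [-0.0, -0.0, -1.0]]
contact_force: [0.1, -0.2, -0.1]
finger_gap: 0.9
```

```bash

python3 - <<'E'
from jaws import *
c,i=jaws();cv2.imwrite("pics/side7.png",cv2.resize(i[150:310,290:450],None,fx=3.7,fy=3.7,interpolation=cv2.INTER_CUBIC));s=env.sense();print(s["eef_pos"],s["contact_force"],s["finger_gap"])
E
```

```text
103 [ 0.5784 -0.0896  0.1119] [ 0.5633 -0.1103  0.101 ] [ 0.5825 -0.0763  0.1276]
52 [ 0.561  -0.0865  0.0779] [ 0.5589 -0.0902  0.0636] [ 0.5698 -0.0811  0.0844]
196 [ 0.5706 -0.109   0.0745] [ 0.5593 -0.1103  0.0559] [ 0.5858 -0.1014  0.0892]
[ 0.57471994 -0.09231573  0.11138412] [0.49610191 0.00132872 0.39057238] 0.8979803504978265
```

View pics/side7.png

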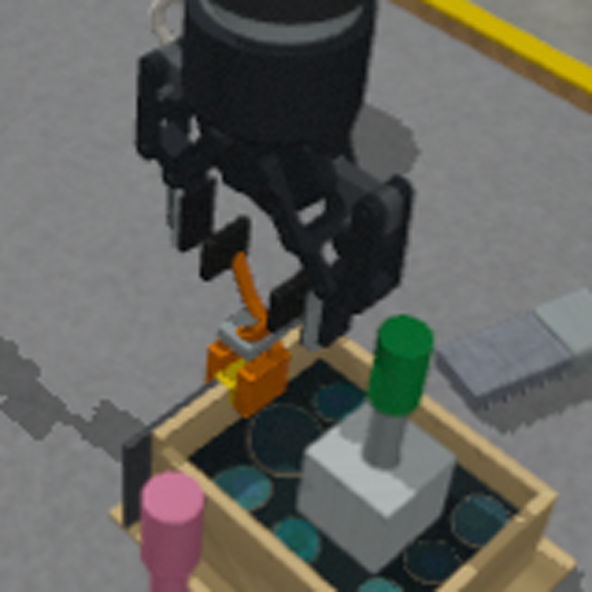

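The clip is clamped over the mark (near jaw at −0.109, tips about 16 mm below the edge top) and the fingers are clear. I'll go up, turn 90° and move over the rod.

Emit:
move_arm:
  deltas:
    - {"travel": [0,0,2],"yaw": 0,"grip": 0.9}
    - {"travel": [0,0,5],"yaw": 0,"grip": 0.9}
    - {"travel": [0,0,8],"yaw": 0,"grip": 1}
    - {"travel": [0,0,10],"yaw": -7,"grip": 1}
    - {"travel": [0,0,10],"yaw": -14,"grip": 1}
    - {"travel": [0,0,10],"yaw": -21,"grip": 1}
    - {"travel": [0,0,10],"yaw": -28,"grip": 1}
    - {"travel": [0,0,10],"yaw": -35,"grip": 1}
    - {"travel": [0,0,10],"yaw": -42,"grip": 1}
    - {"travel": [0,0,10],"yaw": -49,"grip": 1}
    - {"travel": [0,0,10],"yaw": -56,"grip": 1}
    - {"travel": [0,0,10],"yaw": -63,"grip": 1}

```text
time_s: 9.7
eef_pos: [0.5746, -0.0924, 0.2112]
tcp_rot: [[-0.449, 0.894, -0.0], [0.894, 0.449, -0.0], [0.0, -0.0, -1.0]]
contact_force: [-0.4, 0.3, 0.5]
finger_gap: 0.999
```

Emit:
move_arm:
  deltas:
    - {"travel": [0,-2,0],"yaw": -7,"grip": 1}
    - {"travel": [0,-4,0],"yaw": -14,"grip": 1}
    - {"travel": [-0.2,-6,0],"yaw": -21,"grip": 1}
    - {"travel": [-0.3,-8,0],"yaw": -27,"grip": 1}
    - {"travel": [-0.3,-8.5,0],"yaw": -27,"grip": 1}
    - {"travel": [-0.3,-8.5,0],"yaw": -27,"grip": 1}
    - {"travel": [-0.3,-8.5,0],"yaw": -27,"grip": 1}

```text
time_s: 10.28
eef_pos: [0.5715, -0.177, 0.2112]
tcp_rot: [[-0.001, 1.0, -0.0], [1.0, 0.001, 0.001], [0.001, -0.0, -1.0]]
contact_force: [0.6, -0.0, -0.8]
finger_gap: 1.0
```

```bash

python3 - <<'E'
from jaws import *
c,i=jaws();cv2.imwrite("pics/side8.png",cv2.resize(i[110:310,290:490],None,fx=3,fy=3,interpolation=cv2.INTER_CUBIC));s=env.sense();print(s["eef_pos"],s["contact_force"],s["finger_gap"],s["tcp_rot"][:,1],s["qpos"])
E
```

```text
100 [ 0.5788 -0.0895  0.112 ] [ 0.563  -0.1108  0.1014] [ 0.583  -0.0765  0.1279]
52 [ 0.5612 -0.0863  0.0774] [ 0.5594 -0.0901  0.0642] [ 0.5694 -0.0809  0.0856]
194 [ 0.5701 -0.109   0.0746] [ 0.5593 -0.1105  0.0556] [ 0.5853 -0.1012  0.0877]
[ 0.57162472 -0.17653046  0.2112353 ] [0.21410333 0.98803399 0.51303459] 1.000362665816581 [ 9.9999819e-01  1.8932692e-03 -1.8740212e-04] [-2.99874296e-01  3.94829517e-01  8.59715389e-03  1.18495985e+00
  6.41270791e-04  1.26902870e+00]
```

View pics/side8.png

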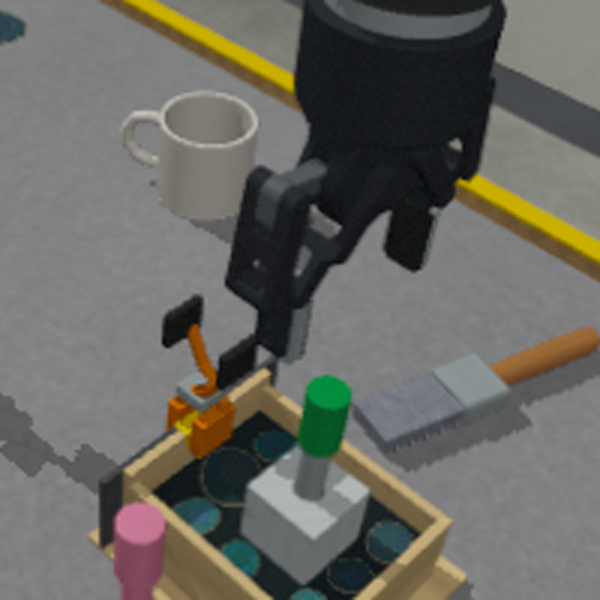

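The clip stays clamped once released. The open fingers sit above the rod head; I'll descend, then close gently while watching the force.

Emit:
move_arm:
  newtons: 20
  deltas:
    - {"travel": [0,0,-3],"yaw": 0,"grip": 1}
    - {"travel": [0,0,-6],"yaw": 0,"grip": 1}
    - {"travel": [0,0,-8],"yaw": 0,"grip": 1}
    - {"travel": [0,0,-8.6],"yaw": 0,"grip": 0.7}
    - {"travel": [0,0,-8.6],"yaw": 0,"grip": 0.5}
    - {"travel": [0,0,-8.6],"yaw": 0,"grip": 0.4}
    - {"travel": [0,0,-8.6],"yaw": 0,"grip": 0.35}
    - {"travel": [0,0,-8.6],"yaw": 0,"grip": 0.35}
    - {"travel": [0,0,-8.6],"yaw": 0,"grip": 0.35}

```text
time_s: 11.08
eef_pos: [0.5728, -0.1775, 0.1268]
tcp_rot: [[-0.0, 1.0, 0.003], [1.0, 0.0, -0.001], [-0.001, 0.003, -1.0]]
contact_force: [0.5, 0.4, -0.9]
finger_gap: 0.35
```

```bash

python3 - <<'E'
from jaws import *
c,i=jaws();cv2.imwrite("pics/side9.png",cv2.resize(i[150:310,320:480],None,fx=3.7,fy=3.7,interpolation=cv2.INTER_CUBIC));s=env.sense();print(s["eef_pos"],s["contact_force"],s["finger_gap"])
E
```

```text
102 [ 0.5786 -0.0885  0.1125] [ 0.5635 -0.1106  0.1009] [ 0.5828 -0.0764  0.1277]
52 [ 0.5608 -0.0863  0.0777] [ 0.5593 -0.0902  0.063 ] [ 0.5698 -0.0811  0.0849]
196 [ 0.5702 -0.109   0.0745] [ 0.5593 -0.1103  0.056 ] [ 0.5856 -0.1009  0.0878]
[ 0.57248098 -0.17748049  0.12652566] [ 0.16200298  0.3311445  -1.15224735] 0.3540452756559438
```

View pics/side9.png

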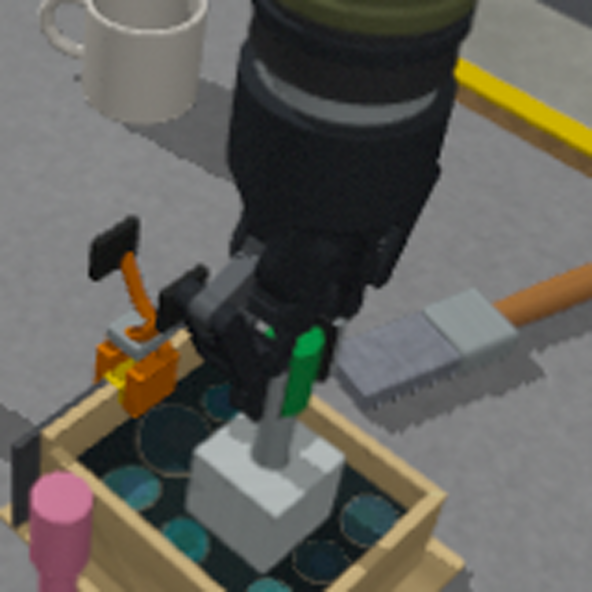

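Emit:
move_arm:
  newtons: 20
  deltas:
    - {"travel": [0,0,0],"yaw": 0,"grip": 0.33}
    - {"travel": [0,0,0],"yaw": 0,"grip": 0.31}
    - {"travel": [0,0,0],"yaw": 0,"grip": 0.3}
    - {"travel": [0,0,0],"yaw": 0,"grip": 0.3}

```text
time_s: 11.47
eef_pos: [0.5716, -0.1773, 0.1253]
tcp_rot: [[-0.0, 1.0, -0.0], [1.0, 0.0, 0.0], [0.0, -0.0, -1.0]]
contact_force: [-0.0, -0.2, -0.5]
finger_gap: 0.296
```

Emit:
move_arm:
  newtons: 20
  deltas:
    - {"travel": [0,0,0],"yaw": 0,"grip": 0.29}
    - {"travel": [0,0,0],"yaw": 0,"grip": 0.28}
    - {"travel": [0,0,0],"yaw": 0,"grip": 0.27}
    - {"travel": [0,0,0],"yaw": 0,"grip": 0.27}

```text
time_s: 11.8
eef_pos: [0.5718, -0.1773, 0.1253]
tcp_rot: [[-0.0, 1.0, 0.0], [1.0, 0.0, -0.0], [-0.0, 0.0, -1.0]]
contact_force: [-0.1, 0.0, 1.3]
finger_gap: 0.275
```

Contact is centred with negligible side force. I'll grip firmly.

Emit:
move_arm:
  newtons: 30
  deltas:
    - {"travel": [0,0,0],"yaw": 0,"grip": 0.2}
    - {"travel": [0,0,0],"yaw": 0,"grip": 0.2}
    - {"travel": [0,0,0],"yaw": 0,"grip": 0.2}
    - {"travel": [0,0,0],"yaw": 0,"grip": 0.2}

```text
time_s: 12.13
eef_pos: [0.5718, -0.1772, 0.1254]
tcp_rot: [[-0.0, 1.0, 0.0], [1.0, 0.0, -0.0], [-0.0, 0.0, -1.0]]
contact_force: [-0.1, 0.2, -0.2]
finger_gap: 0.274
```

Emit:
move_arm:
  deltas:
    - {"travel": [0,0,0.2],"yaw": 0,"grip": 0.2}
    - {"travel": [0,0,0.4],"yaw": 0,"grip": 0.2}
    - {"travel": [0,0,0.6],"yaw": 0,"grip": 0.2}
    - {"travel": [0,0,0.8],"yaw": 0,"grip": 0.2}
    - {"travel": [0,0,1],"yaw": 0,"grip": 0.2}
    - {"travel": [0,0,1],"yaw": 0,"grip": 0.2}

```text
time_s: 12.63
eef_pos: [0.5717, -0.1773, 0.1357]
tcp_rot: [[-0.0, 1.0, 0.0], [1.0, 0.0, -0.0], [-0.0, 0.0, -1.0]]
contact_force: [0.1, -0.2, -2.4]
finger_gap: 0.271
```

The rod is lifting (about 2.4 N load, no side force). I'll draw it on to a total of 47.5 mm.

Emit:
move_arm:
  deltas:
    - {"travel": [0,0,0.4],"yaw": 0,"grip": 0.2}
    - {"travel": [0,0,0.8],"yaw": 0,"grip": 0.2}
    - {"travel": [0,0,1.2],"yaw": 0,"grip": 0.2}
    - {"travel": [0,0,1.6],"yaw": 0,"grip": 0.2}
    - {"travel": [0,0,2],"yaw": 0,"grip": 0.2}
    - {"travel": [0,0,2.4],"yaw": 0,"grip": 0.2}
    - {"travel": [0,0,2.8],"yaw": 0,"grip": 0.2}
    - {"travel": [0,0,3.2],"yaw": 0,"grip": 0.2}
    - {"travel": [0,0,3.5],"yaw": 0,"grip": 0.2}
    - {"travel": [0,0,3.7],"yaw": 0,"grip": 0.2}
    - {"travel": [0,0,3.7],"yaw": 0,"grip": 0.2}
    - {"travel": [0,0,3.7],"yaw": 0,"grip": 0.2}

```text
time_s: 13.63
eef_pos: [0.5717, -0.1772, 0.1723]
tcp_rot: [[-0.0, 1.0, 0.0], [1.0, 0.0, -0.0], [-0.0, 0.0, -1.0]]
contact_force: [-0.3, -0.0, -1.5]
finger_gap: 0.272
```

```bash

python3 - <<'E'
from jaws import *
c,i=jaws();P=cloud(c)
hsv=cv2.cvtColor(c["img"],cv2.COLOR_RGB2HSV);H,S,V=[hsv[...,k].astype(int) for k in range(3)]
for nm,m in(("red",((H<6)|(H>174))&(S>170)&(V>60)),("green",(H>45)&(H<75)&(S>150))):
    q=P[m&(P[...,1]<-.13)&(P[...,1]>-.2)&(P[...,0]>.53)&(P[...,0]<.62)&(P[...,2]>.08)]
    if len(q): print(nm,len(q),np.median(q,0).round(4),q.min(0).round(4),q.max(0).round(4))
cv2.imwrite("pics/side10.png",cv2.resize(i[150:310,320:480],None,fx=3.7,fy=3.7,interpolation=cv2.INTER_CUBIC));s=env.sense();print(s["eef_pos"],s["contact_force"],s["finger_gap"])
E
```

```text
102 [ 0.5786 -0.0884  0.1122] [ 0.5636 -0.1101  0.1008] [ 0.5827 -0.0764  0.1275]
51 [ 0.5615 -0.0859  0.0775] [ 0.5591 -0.0898  0.0635] [ 0.5702 -0.0807  0.085 ]
196 [ 0.5698 -0.1091  0.0747] [ 0.5592 -0.1105  0.0561] [ 0.5849 -0.1007  0.0883]
red 38 [ 0.5646 -0.1835  0.1004] [ 0.5622 -0.1873  0.0955] [ 0.5722 -0.1748  0.1065]
green 185 [ 0.5681 -0.1892  0.2029] [ 0.5507 -0.195   0.175 ] [ 0.5837 -0.1705  0.2401]
[ 0.57158912 -0.17720115  0.17218136] [ 0.11389942 -1.0139446  -1.29413774] 0.27424195947119956
```

View pics/side10.png

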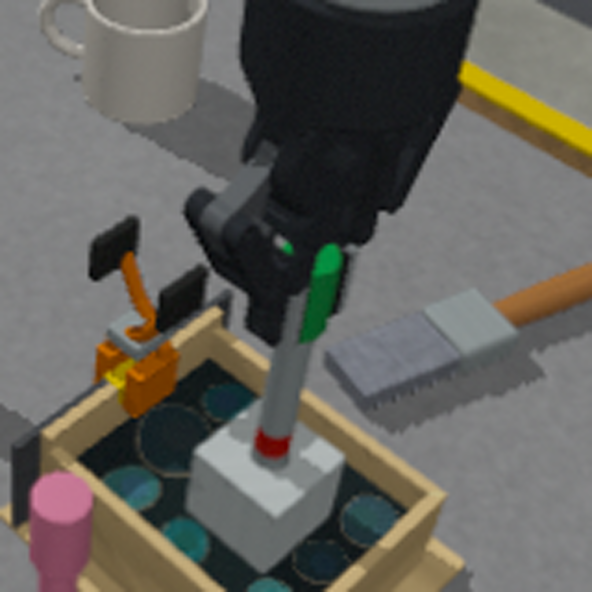

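The red band is fully out (z 0.093–0.107) with steel showing below it, so the foot is about 32 mm below the mouth. The clip has not moved. I'll hold briefly, then hand in.

Emit:
move_arm:
  deltas:
    - {"travel": [0,0,0],"yaw": 0,"grip": 0.2}
    - {"travel": [0,0,0],"yaw": 0,"grip": 0.2}
    - {"travel": [0,0,0],"yaw": 0,"grip": 0.2}
    - {"travel": [0,0,0],"yaw": 0,"grip": 0.2}
    - {"travel": [0,0,0],"yaw": 0,"grip": 0.2}
    - {"travel": [0,0,0],"yaw": 0,"grip": 0.2}

```text
time_s: 14.18
eef_pos: [0.5717, -0.1772, 0.1723]
tcp_rot: [[-0.0, 1.0, -0.0], [1.0, 0.0, 0.0], [0.0, -0.0, -1.0]]
contact_force: [-1.0, -0.2, -2.5]
finger_gap: 0.272
```

```bash
python3 -c "
from h import *
s=env.sense();print(s['eef_pos'],s['contact_force'],s['finger_gap'],s['time_s']);print(job.sign_off())"
```

```text
[ 0.57167126 -0.17721893  0.17227081] [-1.01628381 -0.19597166 -2.4805817 ] 0.2718629657322738 14.1833
the job is handed in; nothing more can be done
None
```

I handed the job in at 14.2 s with the orange clip clamped over the yellow mark and the rod held partly drawn. No verdict came back, so the results below are my own measurements.

- **Clip:** it sits over the mark, centred to within about 2 mm along and across the edge, with the jaw tips about 15 mm below the top. It did not move after I let it go. While held, it was tilted by about 0.07 rad, but it straightened up once it clamped.
- **Rod:** I gripped it by the green head and drew it straight up about 47 mm. The whole red band shows with a little steel below it, which puts the foot about 32 mm below the bore mouth. The rod was still gripped at 30 N, and the side force at the wrist was about 1 N at most. The force between rod and bore was not measured directly.
- **Other things:** nothing touched the mug, brush, slice, blue clip or pink rod, and the mug and brush stand in the same place in the last picture.
- **Disagreements:** the two cameras differ by about 3 mm along y. I used positions from a single camera when lining up the clip. One move call was refused because it left out the yaw value; the arm did not move, and I sent it again.

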